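# Put the stacking tin together on its wooden stand

## Task

Put the stacking tin together on the light wooden stand, not the black one, adding one piece at a time from the bottom up: the tall blue tier first, then the middle red tier, then the short yellow tier, and last the green lid with the black knob. Each piece must sit fully home with its foot inside the one below, so that the tower stands straight, and everything must be let go. Leave the potted plant, the ribbed canister and the mug where they stand.

Things in the scene. Friction and masses are not known exactly. Their poses are not given: they have to be found in the camera images.
- tall_tier: blue round open tin, tallest of three, 60 high, 64 outside diameter, straight wall 4 thick, mouth 56, 46 deep inside; tapered foot 10 high (diameter 40 below, 51 above) that drops loosely into a mouth or recess until the flat shoulder round it rests on the rim. About 200 g, upright on the counter. Origin: centre of the foot's underside, z up. A part seated in it has its origin 50 higher
- middle_tier: red round open tin, middle one of three, 50 high, 64 outside diameter, straight wall 4 thick, mouth 56, 36 deep inside; tapered foot 10 high (diameter 40 below, 51 above) that drops loosely into a mouth or recess until the flat shoulder round it rests on the rim. About 170 g, upright on the counter. Origin: centre of the foot's underside, z up. A part seated in it has its origin 40 higher
- short_tier: yellow round open tin, shortest of three, 42 high, 64 outside diameter, straight wall 4 thick, mouth 56, 28 deep inside; tapered foot 10 high (diameter 40 below, 51 above) that drops loosely into a mouth or recess until the flat shoulder round it rests on the rim. About 140 g, upright on the counter. Origin: centre of the foot's underside, z up. A part seated in it has its origin 32 higher
- lid: green lid: disc 64 diameter, 6 thick (10 to 16 above origin), upright black cylindrical knob 24 diameter, 26 high (16 to 42 above origin); tapered foot 10 high (diameter 40 below, 51 above) that drops loosely into a mouth or recess until the flat shoulder round it rests on the rim. About 100 g, knob up. Origin: centre of the foot's underside, z up along the knob
- wood_stand: round light wooden stand, 110 diameter, 20 high, fixed to the counter, with a central round recess 56 in diameter and 14 deep, open at the top. Origin: centre of its underside, on the counter; z up. This is the one to build on: the tier seated on it has its origin 10 above this origin
- black_stand: round black stand, 110 diameter, 20 high, fixed to the counter, with a central round recess 56 in diameter and 14 deep, open at the top. Origin: centre of its underside, on the counter; z up. Same shape as the wooden one; it stays empty
- plant: bystander: small green plant in a white pot, up to about 120 across and 150 high, loose. Origin: centre of its underside, on the counter
- canister: bystander: white ribbed ceramic canister with a wooden lid, 87 in diameter, 83 high, loose. Origin: centre of its underside, on the counter
- mug: bystander: dark grey mug, 80 in diameter, 85 high, handle on its +y side, loose. Origin: centre of its underside, on the counter

How it is judged:
On the way, in this order (a step that is already met when the one before it is completed fails the run):
1. the tall tier sits fully home in the wood stand (horizontal distance between tall_tier and wood_stand below 0.006 m and z of tall_tier in the frame of wood_stand between 0.007 and 0.013 m and angle between tall_tier's own z axis and vertical below 0.08 rad), for 0.2 s.
2. the middle tier sits fully home in the tall tier (horizontal distance between middle_tier and tall_tier below 0.006 m and z of middle_tier in the frame of tall_tier between 0.047 and 0.053 m and angle between middle_tier's own z axis and vertical below 0.08 rad), for 0.2 s.
3. the short tier sits fully home in the middle tier (horizontal distance between short_tier and middle_tier below 0.006 m and z of short_tier in the frame of middle_tier between 0.037 and 0.043 m and angle between short_tier's own z axis and vertical below 0.08 rad), for 0.2 s.
4. the lid sits fully home in the short tier (horizontal distance between lid and short_tier below 0.006 m and z of lid in the frame of short_tier between 0.029 and 0.035 m and angle between lid's own z axis and vertical below 0.08 rad), for 0.2 s.
At the end, for the whole second after the job is handed in: Tall tier in the wooden stand, middle tier in the tall tier, short tier in the middle tier and lid in the short tier, each within 6 mm sideways and 3 mm in height of fully seated, tilted under 0.08 rad (4.6 degrees), and at rest (under 20 mm/s) (all of step 1 and all of step 2 and all of step 3 and all of step 4 and linear speed of each of tall_tier, middle_tier, short_tier, lid below 0.02 m/s); the robot touches nothing.
It fails at once if the plant is pushed more than 30 mm or tipped (distance of plant from where it was at the start of the episode above 0.03 m or angle between plant's own z axis and vertical above 0.3 rad).
It fails at once if the canister is pushed more than 30 mm or tipped (distance of canister from where it was at the start of the episode above 0.03 m or angle between canister's own z axis and vertical above 0.3 rad).
It fails at once if the mug is pushed more than 30 mm or tipped (distance of mug from where it was at the start of the episode above 0.03 m or angle between mug's own z axis and vertical above 0.3 rad).
It also fails if it takes over 128 s, if anything falls off the work surface, if the arm or the gripper's body presses on something with over 40 N, if the wrist force passes 120 N, or if a joint passes its speed limit or range.

## Robot

A 6-joint arm with a two-finger parallel gripper is mounted at the origin on the work surface. World frame = base frame: x ahead of the robot, y to its left, z up, the work surface at z = 0. Lengths are in m, angles in rad, forces in N, time in s.
With the tool pointing down it reaches from about 0.375 to 0.9 m from the base axis. Payload 3.1 kg.
Tool frame: the origin (TCP) lies midway between the tips of the shut fingers; the grasp point (between the pads) lies 19 mm behind it; z points along the fingers, x is the direction in which the jaws open and shut, and the axes are right-handed (so a half turn about z gives the same grasp; the last joint's range is limited). The gripper opens to 87 mm and grips with 3 to 60 N. Pads are 19 mm wide; open, the fingers measure 117 mm over their backs; the gripper's body (75 mm by 190 mm) begins 51 mm behind the grasp point.
Start: joints at [1.083, 0.527, 1.433, -0, 1.181, -0.178], TCP at [0.19, 0.595, 0.223] pointing down, gripper open.
Joint ranges: [-3.08, 3.08], [-0.75, 2.2], [0.22, 2.44], [-1.43, 4.57], [0, 2.65], [-2.85, 2.85]. Speed limits (rad/s): [2.79, 2.79, 3.14, 3.14, 3.14, 3.14].

## Interface

Orientations are given as a unit quaternion [w, x, y, z].
In Python, from rig import robot, viewer gives the robot as it stands.
- The arm moves only by the tool drive_tool, never from a script. Its argument "targets" is one flat list of numbers, 5 for each row, row after row: the finger opening in mm, from 0 to 87, then the shift along the tool's x, y, z in mm, then the turn about the tool's z in degrees. A call has 1 to 8 rows; each row shifts and turns the commanded pose from where the row before left it, along the tool's axes as they then stand; what a row does not reach is not made up. A row lasts 1/8 s, in which the tool goes at most 62.5 mm and 10.7 degrees, less where a joint would pass 70% of its speed; a pose out of reach is approached as far as the arm can. A call with a gripper value outside its range is refused whole. The fingers move at their own pace and stop on an object; the grip force is fixed at half the most. Time passes only in rows, so rows that do not move let the fingers close. It gives the time, the measured TCP pose, the force and the opening at its end, in the units of the state.
- robot.sense(): the state, without advancing time (a new reading comes with each control period).
- viewer.grab_frame(name): name is "scene" or "top" or "wrist"; returns a dict with "color" (400x640x3 uint8, red, green, blue), "fx", "fy", "cx", "cy" (pixels), "k1" (the pictures are not rectified: a ray, as slopes to the right and down, at radius r is drawn at 1 + k1 r^2 times it, then the intrinsics apply), "R" (3x3) and "t" (3): a world point X has camera coordinates R X + t; the wrist camera has in their place "hand_eye" (4x4, takes a point from camera to tool coordinates, whose origin is the TCP and whose axes are the tool frame's). Camera axes: x right, y down, z forward; pixel columns grow to the right and rows downward; lengths in m; the calibration is good to about 2 mm. A picture is of the moment at which its call begins: read the wrist's pose just before it. There is no depth.
- robot.close_job(): hands the job in, once; it reports no verdict.
The state is a dict: "clock": time; "joint_positions": joint angles; "joint_vel": joint speeds; "tau": joint torques, N m; "position": TCP position; "tool_rot": TCP orientation; "ft_force": force on the tool from outside, world axes, zero at the start; "moment": the same for the moment, N m; "finger_gap": finger opening in m.
Only numpy, scipy, OpenCV 4.12 (cv2) and the standard library are available. Lean on these libraries where they do the work, as an engineer would, in place of code of your own. Each camera call takes 0.05 s, during which the arm holds its last target. There are 200 camera calls.

## Working session

There is one attempt and no reset: what is moved stays moved. The work goes in short steps, Python scripts to look and compute and a tool call to move; the robot and the scene stay as the last step left them, time stands still between calls to the robot, and variables do not carry over. Pictures are saved under pics/ and viewed, about 12 in all and at most 16, crops included, and the job is handed in when it is done.

Besides the shell and the picture viewer there is one more tool, called after ">>>" as a command line: name --argument value ..., lists and objects as JSON in quotes. drive_tool: Moves the arm, as the interface text tells. Its arguments: {"type":"object","properties":{"targets":{"type":"array"}},"required":["targets"]}

```bash
ls; mkdir -p pics
python3 - <<'E'
from rig import robot, viewer
import cv2
s=robot.sense(); print(s)
for n in("scene","top"):
    f=viewer.grab_frame(n); cv2.imwrite(f"pics/{n}0.png",f["color"][:,:,::-1])
    print(n,{k:v for k,v in f.items() if k!="color"})
E
```

```text
pics
{'clock': 0.0, 'joint_positions': array([ 1.08347838e+00,  5.28492047e-01,  1.43391851e+00,  2.92881385e-06,
        1.18139654e+00, -1.78488727e-01]), 'joint_vel': array([ 5.40018758e-04,  1.10433505e-03, -9.81447344e-05,  7.61511426e-04,
       -7.47151628e-04, -2.13410421e-05]), 'tau': array([-5.08240137e-04, -4.40038919e+01, -1.76590616e+01,  6.30507711e-02,
        5.83431136e-02, -1.88782205e-04]), 'position': array([0.18957505, 0.59477461, 0.22155059]), 'tool_rot': array([ 4.82870932e-04,  8.07447497e-01,  5.89938398e-01, -9.96381400e-04]), 'ft_force': array([ 0.01026117,  0.33344935, -0.40356135]), 'moment': array([-0.00136984,  0.02145154, -0.0465151 ]), 'finger_gap': 0.0868678203448417}
scene {'fx': 372.0363896931394, 'fy': 372.0363896931394, 'cx': 329.8448041707641, 'cy': 196.4661496851694, 'k1': -0.0353431496751052, 'R': array([[-0.29247754,  0.95611234, -0.01749514],
       [ 0.54741958,  0.15240029, -0.82286448],
       [-0.78408462, -0.25024656, -0.56796828]]), 't': array([ 0.15303295, -0.22084994,  1.32339363])}
top {'fx': 425.4319888113871, 'fy': 425.4319888113871, 'cx': 313.11867915805675, 'cy': 207.7068802475912, 'k1': 0.02760401026861322, 'R': array([[ 8.51351554e-03, -9.99963688e-01,  3.78306029e-04],
       [-9.86728786e-01, -8.46218288e-03, -1.62156386e-01],
       [ 1.62153699e-01,  1.00723546e-03, -9.86764999e-01]]), 't': array([-0.0164058 ,  0.50939787,  1.04845625])}
```

View pics/top0.png

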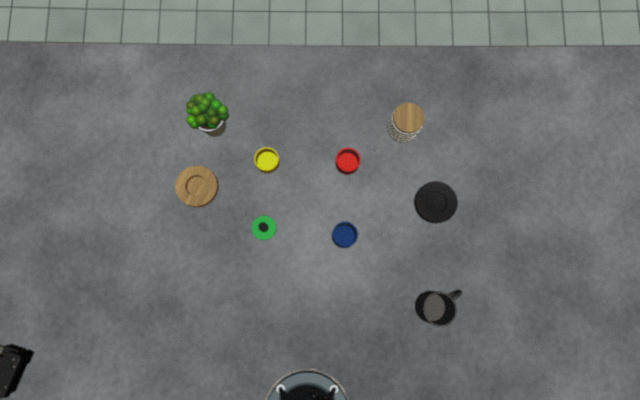

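View pics/scene0.png

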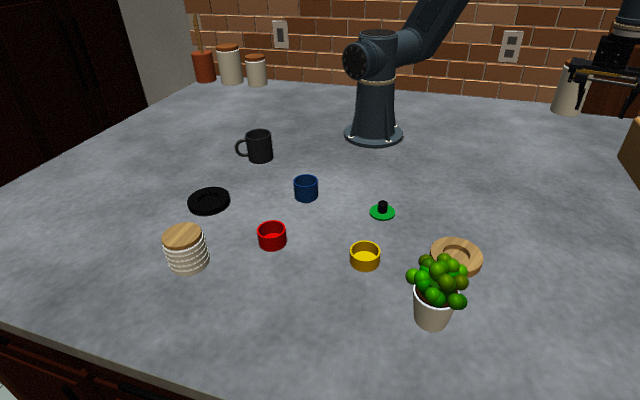

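```bash
cat > h.py <<'E'
import numpy as np, cv2
from scipy.spatial.transform import Rotation as Ro
from rig import robot, viewer
HSV={'blue':((105,120,40),(125,255,255)),'red':((174,150,60),(180,255,255)),'yellow':((20,150,90),(32,255,255)),
 'green':((50,120,60),(80,255,255)),'wood':((8,60,90),(20,190,255))}
def pose():
    s=robot.sense(); q=s['tool_rot']; return s,Ro.from_quat([q[1],q[2],q[3],q[0]]).as_matrix(),np.array(s['position'])
def grab(n):
    s,R,p=pose(); f=viewer.grab_frame(n)
    if n=='wrist':
        H=np.array(f['hand_eye']); f['A']=R@H[:3,:3]; f['c']=R@H[:3,3]+p
    else: f['A']=f['R'].T; f['c']=-f['R'].T@f['t']
    return f
def cast(f,uv,z):
    uv=np.atleast_2d(np.asarray(uv,float)); K=np.array([[f['fx'],0,f['cx']],[0,f['fy'],f['cy']],[0,0,1]])
    n=cv2.undistortPoints(uv[:,None],K,np.array([f['k1'],0,0,0.]))[:,0]
    d=np.c_[n,np.ones(len(n))]@f['A'].T
    return (f['c']+d*((z-f['c'][2])/d[:,2])[:,None])[:,:2]
def mask(f,c):
    h=cv2.cvtColor(f['color'],cv2.COLOR_RGB2HSV); m=cv2.inRange(h,*map(np.array,HSV[c]))
    if c=='red': m|=cv2.inRange(h,np.array((0,150,60)),np.array((5,255,255)))
    return m
def outline(f,c,region=None):
    m=mask(f,c)
    if region is not None: m=m*region
    cs,_=cv2.findContours(m,cv2.RETR_EXTERNAL,cv2.CHAIN_APPROX_NONE); k=max(cs,key=cv2.contourArea)
    return cv2.convexHull(k)[:,0].astype(float)
def fit(P):
    x,*_=np.linalg.lstsq(np.c_[2*P,np.ones(len(P))],(P**2).sum(1),rcond=None); return x[:2],np.sqrt(x[2]+x[:2]@x[:2])
def go(x,y,z=None):
    s,R,p=pose(); d=np.array([x,y,p[2] if z is None else z])-p
    print('tcp',p.round(4),'yaw',np.degrees(np.arctan2(R[1,0],R[0,0])).round(1),'tool shift mm',(R.T@d*1e3).round(1))
E
python3 - <<'E'
from h import *
f=grab('top'); 
for c,z in (('blue',.06),('red',.05),('yellow',.042),('green',.016),('wood',.02)):
    r=np.zeros((400,640),np.uint8); r[140:300,150:400]=1
    h=outline(f,c,r); P=cast(f,h,z); print(c,h.min(0),h.max(0),*fit(P),P.min(0),P.max(0))
for n,uv,z in(('plant',(207,111),.1),('can',(407,117),.083),('mug',(436,306),.085)): print(n,cast(f,uv,z))
s,R,p=pose(); print(R.round(2)); w=grab('wrist'); print(w['hand_eye'],w['fx'])
go(.55,0)
E
```

```text
blue [333. 222.] [356. 246.] [ 0.44018984 -0.090656  ] 0.03052722274621759 [ 0.41081638 -0.1195803 ] [ 0.47092888 -0.06218584]
red [336. 148.] [359. 173.] [ 0.63358305 -0.10012398] 0.03232806117977915 [ 0.59947832 -0.12983041] [ 0.66628642 -0.07022728]
yellow [255. 147.] [278. 171.] [0.63691724 0.11122409] 0.03192528741889942 [0.60491316 0.08042536] [0.66958068 0.14092171]
green [252. 216.] [275. 239.] [0.46097396 0.11638316] 0.030916140503494255 [0.43042466 0.08651238] [0.49072295 0.14673083]
wood [175. 165.] [217. 206.] [0.56962195 0.2964804 ] 0.055111238786960934 [0.5148686  0.24139302] [0.62512411 0.35167846]
plant [[0.74348553 0.25618621]]
can [[ 0.73882535 -0.24914974]]
mug [[ 0.26974308 -0.30415485]]
[[ 0.3   0.95 -0.  ]
 [ 0.95 -0.3  -0.  ]
 [-0.   -0.   -1.  ]]
[[ 9.99998613e-01  5.93387193e-04  1.55647107e-03 -3.74026180e-04]
 [-9.82712946e-04  9.64626521e-01  2.63618493e-01 -7.18232557e-02]
 [-1.34498544e-03 -2.63619657e-01  9.64625765e-01 -1.62416800e-01]
 [ 0.00000000e+00  0.00000000e+00  0.00000000e+00  1.00000000e+00]] 303.66030151086915
tcp [0.1897 0.595  0.2219] yaw 72.3 tool shift mm [-4.574e+02  5.241e+02  5.000e-01]
```

>>> drive_tool --targets '[87,0,0,0,-9,87,0,0,0,-8.7,87,-50,40,0,0,87,-55,40,0,0,87,-55,30,0,0,87,-55,30,0,0,87,-55,30,0,0,87,-55,20,0,0]'

```text
clock: 1.2
position: [0.377, 0.2748, 0.2227]
tool_rot: [0.0, 0.707, 0.707, 0.001]
ft_force: [0.7, 0.3, -0.3]
finger_gap: 0.0868
```

>>> drive_tool --targets '[87,-55,20,0,0,87,-55,10,0,0,87,-55,10,0,0,87,-55,10,0,0,87,-55,0,0,0,87,-55,0,0,0,87,-30,0,20,0,87,0,0,30,0]'

```text
clock: 2.2
position: [0.4271, -0.0865, 0.1728]
tool_rot: [0.002, 0.708, 0.706, 0.001]
ft_force: [0.3, -0.0, -0.3]
finger_gap: 0.0869
```

Run:
```python
from h import *
w=grab('wrist'); cv2.imwrite('pics/w1.png',w['color'][:,:,::-1])
h=outline(w,'blue'); print(h.min(0),h.max(0)); print(fit(cast(w,h,.06))); go(.4402,-.0907)
```

```text
[288. 173.] [353. 243.]
(array([ 0.43690892, -0.09175207]), np.float64(0.03302347118197243))
tcp [ 0.4239 -0.0842  0.1693] yaw 89.8 tool shift mm [-6.5 16.3 -0.1]
```

View pics/w1.png

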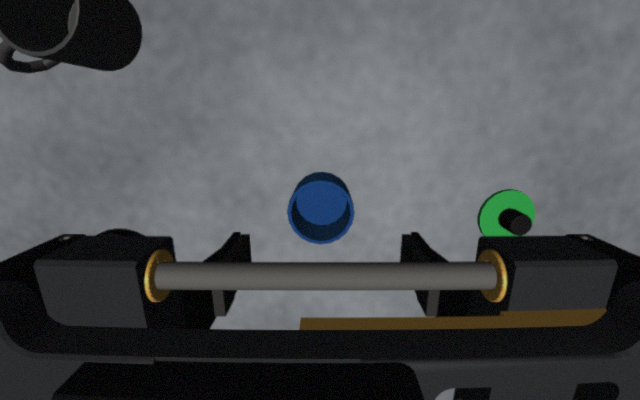

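>>> drive_tool --targets '[87,-7,12,10,0,87,0,0,0,0,87,0,0,0,0,87,0,0,0,0]'

```text
clock: 2.75
position: [0.4378, -0.0902, 0.1632]
tool_rot: [0.001, 0.707, 0.707, 0.0]
ft_force: [-1.2, 0.2, 0.9]
finger_gap: 0.0869
```

```bash
cat >> h.py <<'E'
def rim(f,c,z,r=.032):
    h=outline(f,c); mid=h.mean(0); k=h[h[:,1]>mid[1]]   # near-camera half of the rim: wall hidden there
    P=cast(f,k,z); from scipy.optimize import least_squares
    return least_squares(lambda q:np.hypot(*(P-q).T)-r,P.mean(0)).x
E
python3 - <<'E'
from h import *
w=grab('wrist'); q=rim(w,'blue',.06); print(q); go(q[0],q[1],.03)
E
```

```text
[ 0.43915088 -0.0916741 ]
tcp [ 0.4377 -0.0902  0.1631] yaw 90.0 tool shift mm [ -1.4   1.3 133.1]
```

>>> drive_tool --targets '[87,-1.4,1.3,50,0,87,0,0,50,0,87,0,0,33,0,87,0,0,0,0,40,0,0,0,0,40,0,0,0,0,40,0,0,0,0,40,0,0,0,0]'

```text
clock: 3.8
position: [0.4395, -0.0921, 0.0307]
tool_rot: [0.001, 0.707, 0.707, 0.0]
ft_force: [0.3, 0.8, 7.4]
finger_gap: 0.0623
```

>>> drive_tool --targets '[40,0,0,0,0,40,0,0,-20,0,40,0,0,-30,0,40,0,0,-40,0,40,0,0,0,0,40,0,0,0,0]'

```text
clock: 4.55
position: [0.4384, -0.0917, 0.1193]
tool_rot: [-0.0, 0.707, 0.707, -0.0]
ft_force: [-1.1, -0.2, -3.1]
finger_gap: 0.0624
```

Run:
```python
from h import *
s,R,p=pose(); print(s['finger_gap'],s['ft_force'])
w=grab('wrist'); cv2.imwrite('pics/w2.png',w['color'][:,:,::-1]); go(.5696,.2965)
```

```text
0.06236216683559936 [-1.13682713 -0.16663677 -3.06575365]
tcp [ 0.438  -0.0915  0.1188] yaw 90.0 tool shift mm [3.880e+02 1.316e+02 1.000e-01]
```

View pics/w2.png

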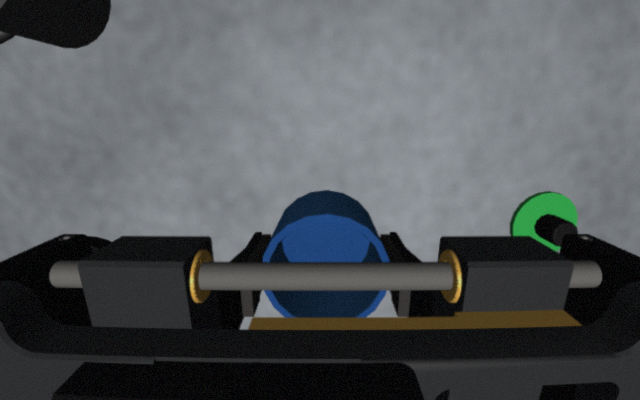

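>>> drive_tool --targets '[40,40,20,-20,0,40,50,30,-20,0,40,50,35,0,0,40,50,35,0,0,40,40,35,0,0,40,32,25,0,0,40,0,0,0,0,40,0,0,0,0]'

```text
clock: 5.6
position: [0.617, 0.1697, 0.1573]
tool_rot: [-0.001, 0.707, 0.707, -0.002]
ft_force: [0.1, -1.0, -1.3]
finger_gap: 0.0624
```

Run:
```python
from h import *
w=grab('wrist'); cv2.imwrite('pics/w3.png',w['color'][:,:,::-1]); go(.5696,.2965)
r=np.zeros((400,640),np.uint8); r[:300,400:]=1
h=outline(w,'wood',r); print(h.min(0),h.max(0),fit(cast(w,h,.02)))
```

```text
tcp [0.6171 0.1692 0.1578] yaw 90.0 tool shift mm [ 1.272e+02 -4.750e+01  1.000e-01]
[400.  90.] [509. 201.] (array([0.56933734, 0.29643632]), np.float64(0.054677402318238116))
```

View pics/w3.png

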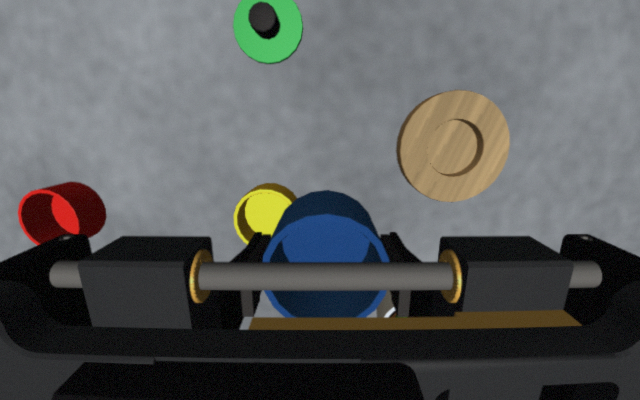

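>>> drive_tool --targets '[40,45,-18,0,0,40,45,-18,0,0,40,37.2,-11.6,0,0,40,0,0,40,0,40,0,0,35,0,40,0,0,0,0,40,0,0,0,0]'

```text
clock: 6.52
position: [0.5719, 0.2966, 0.0855]
tool_rot: [0.0, 0.707, 0.707, 0.0]
ft_force: [0.9, 0.6, -1.4]
finger_gap: 0.0624
```

>>> drive_tool --targets '[40,0,0,12,0,40,0,0,12,0,40,0,0,8,0,40,0,0,5,0,40,0,0,0,0,40,0,0,0,0]'

```text
clock: 7.28
position: [0.5715, 0.2974, 0.0477]
tool_rot: [0.0, 0.707, 0.707, 0.0]
ft_force: [0.4, -0.9, -1.9]
finger_gap: 0.0625
```

>>> drive_tool --targets '[40,-1,-2,4,0,40,0,0,2,0,40,0,0,0,0,40,0,0,0,0]'

```text
clock: 7.78
position: [0.5693, 0.2963, 0.0416]
tool_rot: [0.0, 0.707, 0.707, 0.0]
ft_force: [-0.7, 0.6, -1.5]
finger_gap: 0.0624
```

>>> drive_tool --targets '[87,0,0,0,0,87,0,0,0,0,87,0,0,0,0,87,0,0,-30,0,87,0,0,-50,0,87,0,0,-50,0,87,-50,0,0,0,87,-55,0,0,0]'

```text
clock: 8.78
position: [0.5697, 0.1911, 0.1729]
tool_rot: [0.001, 0.706, 0.708, 0.001]
ft_force: [0.5, -0.3, -0.4]
finger_gap: 0.0871
```

>>> drive_tool --targets '[87,-55,10,0,0,87,-55,20,0,0,87,-55,20,0,0,87,-55,10,0,0,87,-55,0,0,0,87,-16,0,0,0,87,0,0,0,0,87,0,0,0,0]'

```text
clock: 9.78
position: [0.629, -0.0979, 0.1715]
tool_rot: [-0.001, 0.707, 0.708, 0.0]
ft_force: [0.1, -0.2, -0.5]
finger_gap: 0.0874
```

Run:
```python
from h import *
w=grab('wrist'); q=rim(w,'red',.05); h=outline(w,'red');print(q,h.min(0),h.max(0)); go(q[0],q[1],.022)
f=grab('top'); cv2.imwrite('pics/t1.png',cv2.resize(f['color'][120:240,150:290,::-1],None,fx=5,fy=5,interpolation=2))
P=cast(f,outline(f,'blue'),.07); print(fit(P))
```

```text
[ 0.63489788 -0.10085744] [290. 168.] [354. 235.]
tcp [ 0.629  -0.0976  0.1716] yaw 90.1 tool shift mm [ -3.4   5.9 149.5]Traceback (most recent call last):
  File "<stdin>", line 4, in <module>
  File "h.py", line 26, in outline
    cs,_=cv2.findContours(m,cv2.RETR_EXTERNAL,cv2.CHAIN_APPROX_NONE); k=max(cs,key=cv2.contourArea)
                                                                        ~~~^^^^^^^^^^^^^^^^^^^^^^^^
ValueError: max() iterable argument is empty
```

View pics/t1.png

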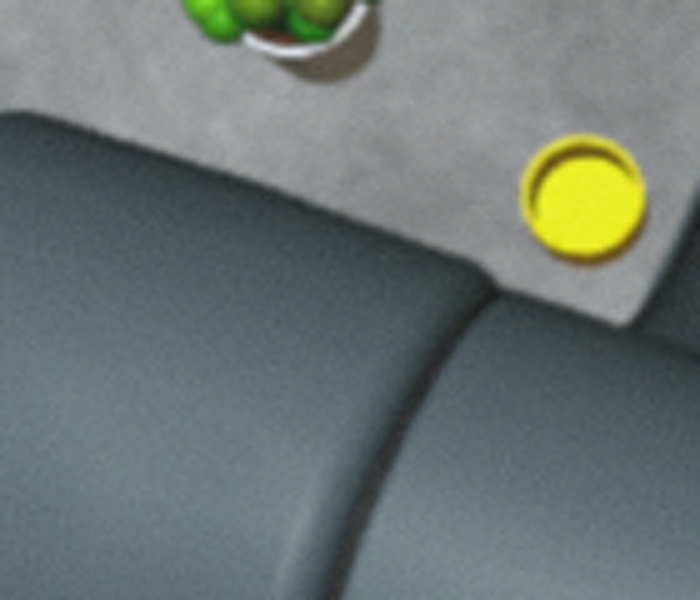

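>>> drive_tool --targets '[87,-3.4,5.9,50,0,87,0,0,50,0,87,0,0,49,0,87,0,0,0,0,40,0,0,0,0,40,0,0,0,0,40,0,0,0,0,40,0,0,0,0]'

```text
clock: 10.88
position: [0.6365, -0.1031, 0.0247]
tool_rot: [0.001, 0.707, 0.707, 0.001]
ft_force: [-0.1, 1.4, 6.5]
finger_gap: 0.0625
```

>>> drive_tool --targets '[40,0,0,0,0,40,0,0,-30,0,40,0,0,-50,0,40,0,0,-60,0,40,50,0,-15,0,40,55,0,0,0,40,55,0,0,0,40,55,0,0,0]'

```text
clock: 11.88
position: [0.6347, 0.1133, 0.1778]
tool_rot: [0.0, 0.707, 0.707, -0.0]
ft_force: [0.7, 0.2, -1.3]
finger_gap: 0.0622
```

>>> drive_tool --targets '[40,50,-10,0,0,40,5,-5,0,0,40,0,0,0,0,40,0,0,0,0,40,0,0,0,0]'

```text
clock: 12.5
position: [0.6207, 0.1654, 0.1776]
tool_rot: [0.0, 0.708, 0.706, 0.0]
ft_force: [1.0, 0.3, -1.6]
finger_gap: 0.0627
```

Run:
```python
from h import *
s,_,_=pose(); print(s['ft_force'],s['finger_gap'])
w=grab('wrist'); cv2.imwrite('pics/w4.png',w['color'][:,:,::-1]); print(rim(w,'blue',.07)); go(.5695,.2965)
r=np.zeros((400,640),np.uint8); r[:300,400:]=1
h=outline(w,'wood',r); print(h.min(0),h.max(0),fit(cast(w,h,.02)))
```

```text
[ 0.9705208   0.29472596 -1.5536922 ] 0.06265400503570931
[0.56987071 0.2927649 ]
tcp [0.6206 0.1655 0.1776] yaw 89.9 tool shift mm [130.9 -51.4  -0. ]
[400.  87.] [499. 192.] (array([0.56933834, 0.29619511]), np.float64(0.054582969792322064))
```

View pics/w4.png

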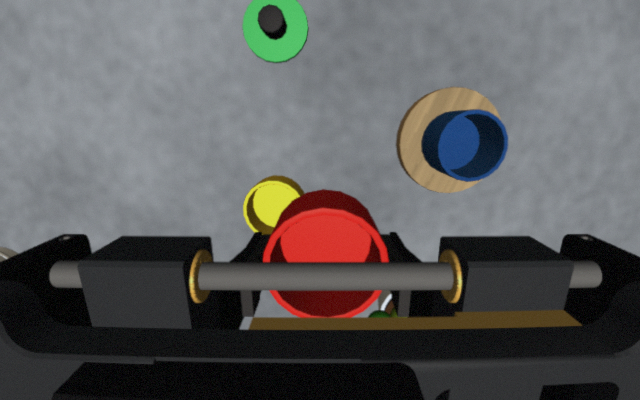

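```bash
cat >> h.py <<'E'
def rimR(f,c,z,r=.032):   # right half of the rim (object right of the hand)
    h=outline(f,c); k=h[h[:,0]>h[:,0].max()-(h[:,1].max()-h[:,1].min())/2]
    P=cast(f,k,z); from scipy.optimize import least_squares
    s=least_squares(lambda q:np.hypot(*(P-q).T)-r,P.mean(0)); return s.x, np.abs(s.fun).max()
E
python3 - <<'E'
from h import *
w=grab('wrist')
for z in (.06,.07,.08): print(z,rimR(w,'blue',z))
E
```

```text
0.06 (array([0.57100881, 0.30132782]), np.float64(0.0002706563241467938))
0.07 (array([0.57040898, 0.29493295]), np.float64(0.0012562688733879224))
0.08 (array([0.56980789, 0.28851368]), np.float64(0.0022638961458550932))
```

>>> drive_tool --targets '[40,45,-18,0,0,40,45,-18,0,0,40,40.5,-13.5,0,0,40,0,0,0,0,40,0,0,30,0,40,0,0,25,0,40,0,0,0,0,40,0,0,0,0]'

```text
clock: 13.6
position: [0.5718, 0.2968, 0.1234]
tool_rot: [0.0, 0.707, 0.707, 0.001]
ft_force: [-0.2, 0.8, -1.5]
finger_gap: 0.0625
```

>>> drive_tool --targets '[40,0,0,12,0,40,0,0,12,0,40,0,0,6,0,40,0,0,0,0,40,0,0,0,0]'

```text
clock: 14.22
position: [0.5708, 0.2976, 0.0927]
tool_rot: [0.0, 0.707, 0.707, 0.0]
ft_force: [-1.0, 0.6, -1.8]
finger_gap: 0.0623
```

>>> drive_tool --targets '[40,-1,0,4,0,40,0,0,3,0,40,0,0,2,0,40,0,0,0,0,40,0,0,0,0]'

```text
clock: 14.85
position: [0.5706, 0.2964, 0.0847]
tool_rot: [0.0, 0.707, 0.707, 0.0]
ft_force: [-2.3, -0.3, 5.3]
finger_gap: 0.0629
```

>>> drive_tool --targets '[87,0,0,0,0,87,0,0,0,0,87,0,0,0,0,87,0,0,-30,0,87,0,0,-50,0,87,0,0,-20,0,87,-50,5,0,0,87,-55,20,0,0]'

```text
clock: 15.85
position: [0.5949, 0.1915, 0.184]
tool_rot: [-0.0, 0.706, 0.708, 0.0]
ft_force: [0.8, 0.1, 0.1]
finger_gap: 0.0871
```

>>> drive_tool --targets '[87,-50,20,0,0,87,-30,20,0,0,87,0,0,0,0,87,0,0,0,0,87,0,0,0,0]'

```text
clock: 16.48
position: [0.6347, 0.1127, 0.1834]
tool_rot: [-0.0, 0.706, 0.708, -0.0]
ft_force: [0.9, 0.9, 0.5]
finger_gap: 0.0871
```

Run:
```python
from h import *
w=grab('wrist'); cv2.imwrite('pics/w5.png',w['color'][:,:,::-1]); q=rim(w,'yellow',.042); h=outline(w,'yellow');print(q,h.min(0),h.max(0)); go(q[0],q[1],.015)
print(rimR(w,'red',.11))
```

```text
[0.63653945 0.11212358] [295. 163.] [354. 224.]
tcp [0.6349 0.1128 0.1835] yaw 90.1 tool shift mm [ -0.7   1.8 168.5]
(array([0.56969435, 0.29544221]), np.float64(0.0006857790635484973))
```

View pics/w5.png

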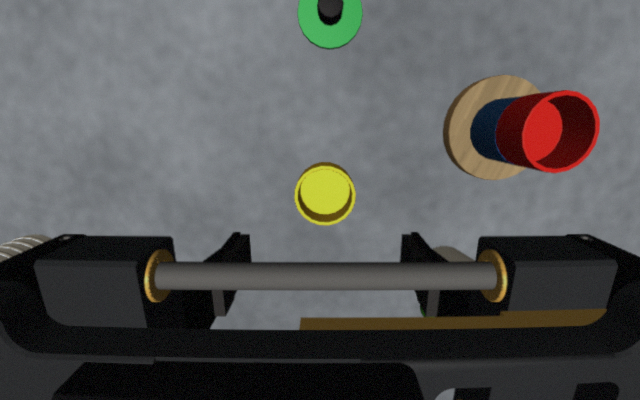

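>>> drive_tool --targets '[87,-0.7,1.8,50,0,87,0,0,60,0,87,0,0,58,0,87,0,0,0,0,40,0,0,0,0,40,0,0,0,0,40,0,0,0,0,40,0,0,0,0]'

```text
clock: 17.52
position: [0.6394, 0.111, 0.0186]
tool_rot: [0.002, 0.707, 0.707, 0.002]
ft_force: [-0.3, 0.2, 8.1]
finger_gap: 0.0639
```

>>> drive_tool --targets '[40,0,0,0,0,40,0,0,-30,0,40,0,0,-50,0,40,0,0,-60,0,40,0,0,-40,0,40,0,0,-10,0,40,0,0,0,0,40,0,0,0,0]'

```text
clock: 18.52
position: [0.6358, 0.1106, 0.2031]
tool_rot: [-0.002, 0.707, 0.707, -0.002]
ft_force: [-0.5, 0.2, -2.1]
finger_gap: 0.0639
```

Run:
```python
from h import *
s,_,_=pose(); print(s['ft_force'],s['finger_gap'])
w=grab('wrist'); go(.5697,.296)
r=np.zeros((400,640),np.uint8); r[:300,400:]=1
h=outline(w,'wood',r); print(rimR(w,'red',.11),h.min(0),h.max(0),fit(cast(w,h,.02)))
```

```text
[-0.53171479  0.21566109 -2.11879745] 0.06386109618278892
tcp [0.6359 0.1107 0.2029] yaw 90.0 tool shift mm [185.3 -66.2   0.3]
(array([0.56968611, 0.2952848 ]), np.float64(0.0008433176797559769)) [443.  77.] [529. 175.] (array([0.56939749, 0.29638359]), np.float64(0.05452222280970482))
```

>>> drive_tool --targets '[40,50,-20,0,0,40,55,-20,0,0,40,50,-18,0,0,40,30.3,-8,0,0,40,0,0,0,0,40,0,0,30,0,40,0,0,25,0,40,0,0,0,0]'

```text
clock: 19.58
position: [0.5695, 0.2942, 0.1471]
tool_rot: [-0.002, 0.707, 0.707, -0.004]
ft_force: [-1.5, -0.7, -1.2]
finger_gap: 0.0637
```

>>> drive_tool --targets '[40,0,0,5,0,40,0,0,0,0,40,0,0,0,0]'

```text
clock: 19.95
position: [0.572, 0.2961, 0.1464]
tool_rot: [0.0, 0.707, 0.707, 0.001]
ft_force: [-0.8, 0.3, -1.7]
finger_gap: 0.0635
```

>>> drive_tool --targets '[40,0,-1,10,0,40,0,0,8,0,40,0,0,4,0,40,0,0,3,0,40,0,0,0,0,40,0,0,0,0]'

```text
clock: 20.7
position: [0.5706, 0.2961, 0.1207]
tool_rot: [0.0, 0.707, 0.707, 0.0]
ft_force: [-0.3, -0.0, -1.0]
finger_gap: 0.0639
```

>>> drive_tool --targets '[40,0,0,2,0,40,0,0,1,0,40,0,0,0,0,40,0,0,0,0]'

```text
clock: 21.2
position: [0.5708, 0.2961, 0.1186]
tool_rot: [0.0, 0.707, 0.707, 0.001]
ft_force: [-1.1, -0.7, 5.7]
finger_gap: 0.0637
```

>>> drive_tool --targets '[87,0,0,0,0,87,0,0,0,0,87,0,0,0,0,87,0,0,-30,0,87,0,0,-50,0,87,0,0,-10,0,87,-50,-25,0,0,87,-50,-30,0,0]'

```text
clock: 22.2
position: [0.5147, 0.1951, 0.2068]
tool_rot: [0.0, 0.707, 0.708, -0.0]
ft_force: [-0.8, -0.6, -0.2]
finger_gap: 0.087
```

>>> drive_tool --targets '[87,-50,-30,10,0,87,-30,-25,30,0,87,0,0,0,0,87,0,0,0,0,87,0,0,0,0]'

```text
clock: 22.82
position: [0.4621, 0.1167, 0.168]
tool_rot: [0.001, 0.707, 0.707, 0.001]
ft_force: [-0.1, -0.1, 0.0]
finger_gap: 0.087
```

Run:
```python
from h import *
w=grab('wrist'); cv2.imwrite('pics/w6.png',w['color'][:,:,::-1]); q=rim(w,'green',.016); h=outline(w,'green');print(q,fit(cast(w,h,.016)),h.min(0),h.max(0)); go(q[0],q[1],.019)
print(rimR(w,'yellow',.142))
```

```text
[0.45910216 0.11672351] (array([0.45993046, 0.11679934]), np.float64(0.031325961176792934)) [296. 159.] [355. 216.]
tcp [0.4619 0.1167 0.168 ] yaw 90.1 tool shift mm [ -0.   -3.1 149. ]
(array([0.51142534, 0.21261674]), np.float64(0.0019131481347612125))
```

View pics/w6.png

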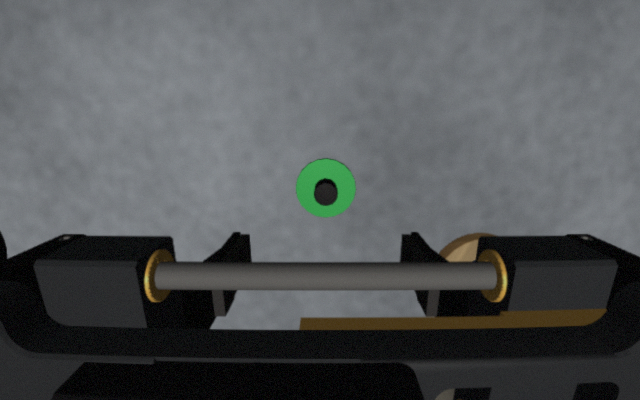

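>>> drive_tool --targets '[87,0,-2,50,0,87,0,0,50,0,87,0,0,47,0,87,0,0,0,0,60,0,0,0,0,40,0,0,0,0,20,0,0,0,0,10,0,0,0,0]'

```text
clock: 23.88
position: [0.4591, 0.116, 0.0217]
tool_rot: [0.001, 0.707, 0.707, 0.001]
ft_force: [0.5, -0.9, 0.1]
finger_gap: 0.0547
```

>>> drive_tool --targets '[10,0,0,0,0,10,0,0,0,0,10,0,0,0,0]'

```text
clock: 24.25
position: [0.4584, 0.116, 0.0205]
tool_rot: [-0.0, 0.707, 0.707, -0.0]
ft_force: [-0.6, 2.6, 1.2]
finger_gap: 0.0249
```

>>> drive_tool --targets '[10,0,0,-30,0,10,0,0,-50,0,10,0,0,-60,0,10,0,0,-60,0,10,30,50,0,0,10,0,60,0,0,10,0,40,0,0,10,0,0,0,0]'

```text
clock: 25.25
position: [0.6109, 0.1457, 0.2196]
tool_rot: [0.0, 0.707, 0.707, 0.0]
ft_force: [-0.1, -0.5, -0.9]
finger_gap: 0.0232
```

>>> drive_tool --targets '[10,0,0,0,0,10,0,0,0,0]'

```text
clock: 25.5
position: [0.6067, 0.1461, 0.2201]
tool_rot: [-0.001, 0.707, 0.707, -0.001]
ft_force: [-0.2, -0.2, -1.0]
finger_gap: 0.0232
```

Run:
```python
from h import *
s,_,_=pose(); print(s['ft_force'],s['finger_gap'])
w=grab('wrist'); cv2.imwrite('pics/w7.png',w['color'][:,:,::-1]); go(.5697,.296)
print(rimR(w,'yellow',.142))
```

```text
[-0.18507653 -0.20972375 -0.98118668] 0.023169623298068955
tcp [0.607  0.1461 0.2204] yaw 90.0 tool shift mm [149.9 -37.3   0. ]
(array([0.56928664, 0.29493375]), np.float64(0.000737806398669355))
```

View pics/w7.png

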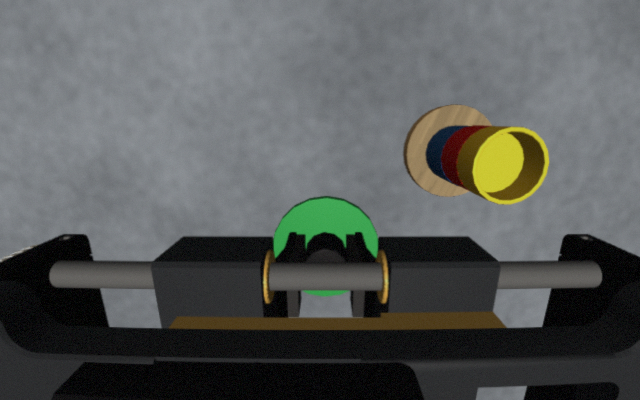

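>>> drive_tool --targets '[10,45,-15,0,0,10,50,-15,0,0,10,40,-8,0,0,10,14.5,0,0,0,10,0,0,0,0,10,0,0,25,0,10,0,0,20,0,10,0,0,0,0]'

```text
clock: 26.55
position: [0.5696, 0.2933, 0.1738]
tool_rot: [-0.001, 0.708, 0.706, -0.002]
ft_force: [0.4, -0.5, -0.7]
finger_gap: 0.0233
```

>>> drive_tool --targets '[10,0,0,0,0,10,0,0,0,0]'

```text
clock: 26.8
position: [0.5714, 0.2952, 0.1767]
tool_rot: [0.001, 0.707, 0.707, 0.001]
ft_force: [-0.2, -0.7, -0.9]
finger_gap: 0.0232
```

>>> drive_tool --targets '[10,0,-2,8,0,10,0,0,7,0,10,0,0,4,0,10,0,0,2,0,10,0,0,0,0,10,0,0,0,0]'

```text
clock: 27.55
position: [0.5686, 0.2956, 0.1547]
tool_rot: [0.0, 0.707, 0.707, 0.0]
ft_force: [-0.8, 0.1, -1.0]
finger_gap: 0.0232
```

>>> drive_tool --targets '[10,0,0,2,0,10,0,0,1,0,10,0,0,0,0,10,0,0,0,0]'

```text
clock: 28.05
position: [0.569, 0.2957, 0.1531]
tool_rot: [0.0, 0.707, 0.707, 0.001]
ft_force: [-0.3, -0.6, 5.2]
finger_gap: 0.0232
```

>>> drive_tool --targets '[60,0,0,0,0,60,0,0,0,0,60,0,0,0,0,60,0,0,-30,0,60,0,0,-50,0,60,0,0,-20,0,60,-50,5,0,0,60,-50,15,0,0]'

```text
clock: 29.05
position: [0.588, 0.1952, 0.2519]
tool_rot: [0.0, 0.706, 0.708, 0.0]
ft_force: [0.9, 0.6, 0.3]
finger_gap: 0.0603
```

>>> drive_tool --targets '[60,-50,15,0,0,60,0,0,0,0,60,0,0,0,0,60,0,0,0,0]'

```text
clock: 29.55
position: [0.6029, 0.1468, 0.2514]
tool_rot: [-0.0, 0.707, 0.708, -0.0]
ft_force: [0.3, 0.2, -0.6]
finger_gap: 0.06
```

Run:
```python
from h import *
w=grab('wrist'); f=grab('scene')
a=w['color'][0:260,340:640]; b=f['color'][150:340,360:540]
a=cv2.resize(a,(390,338)); b=cv2.resize(b,(390,412),interpolation=2)
o=np.zeros((412,790,3),np.uint8); o[:338,:390]=a; o[:,400:]=b; cv2.imwrite('pics/e.png',o[:,:,::-1])
print(rimR(w,'green',.158)); s,_,p=pose(); print(p,s['ft_force'])
```

```text
(array([0.56974044, 0.28769208]), np.float64(0.001314199950642029))
[0.60296903 0.14685988 0.25148982] [-0.16581126  0.96347084  0.94776337]
```

View pics/e.png

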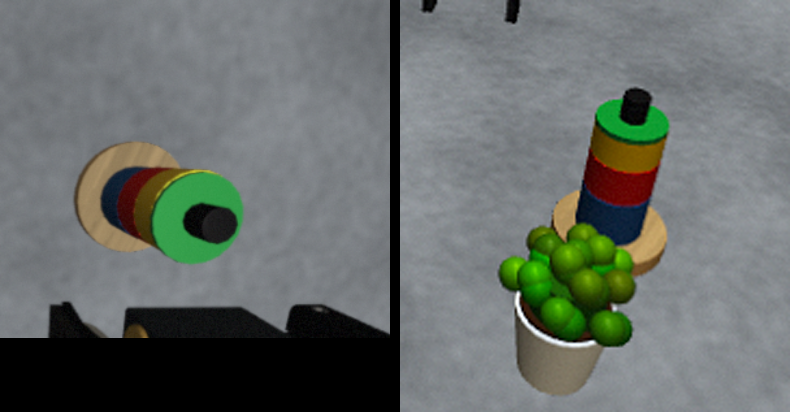

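```bash
python3 -c "
from rig import robot; print(robot.close_job())"
```

```text
the job is handed in; nothing more can be done
None
```

I built the tower on the light wooden stand in the order blue, red, yellow, green lid, let everything go and handed the job in at about 30 s. No verdict comes back from the hand-in.

**Seating:** Red, yellow and the lid each stopped with a 5–6 N contact force at the height expected for fully home. I released blue about 1 mm above its seat without feeling contact. Later pictures put its rim at about the seated height.

**Final pictures:** The wrist and scene views show a straight tower with no gaps and the hand well clear. The plant stands in place next to the tower. I kept the hand clear of the canister and mug but did not measure where they ended up.

**Checks that failed or disagreed:**
- A top-camera look at blue failed because the arm blocked the view.
- My first rim fit on blue was about 4 mm off in y because it picked up the tin's side wall. I redid it using only the right side of the rim.
- The last lid fit read y = 0.288 instead of 0.296. I had entered a disc height 10 mm too high. I did not rerun it, but scaling from the earlier fits, the correct height would give about 0.294.

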